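Clamp the pastry ring in the bench press and hold the handle down

ROBOT

A 7-joint arm with a two-finger parallel gripper is mounted at the origin on a cart in front of the work surface, level with it; the furniture and walls round the work are solid. World frame = base frame: x ahead of the robot, y to its left, z up, the work surface at z = 0. Lengths are in mm, angles in rad, forces in N, time in s.
With the tool pointing down it reaches from about 350 to 900 mm from the base axis. Payload 8.1 kg.
Tool frame: the origin (TCP) lies between the finger pads; the fingertips stand 25 mm ahead of it and the grasp point (between the pads) lies 6 mm ahead of it (manip.tip_reach is the distance from the TCP to the fingertips, in mm); z points along the fingers, y is the direction in which the jaws open and shut (so a half turn about z gives the same grasp; the last joint's range is limited). The gripper opens to 92 mm and grips with 3 to 60 N. Pads are 19 mm wide; open, the fingers measure 130 mm over their backs; the gripper's body (75 mm by 190 mm) begins 47 mm behind the grasp point.
Start: joints at [1.098, 0.434, 0.025, 1.573, -0.012, 1.134, -0.075], TCP at [225.871, -582.772, 251.742] pointing down, gripper open.
Joint ranges: [-2.62, 2.62], [-0.44, 2.09], [-1.27, 1.32], [0.08, 2.57], [-1.32, 4.46], [0.12, 2], [-2.74, 2.74]. Speed limits (rad/s): [2.22, 2.22, 3.01, 3.01, 3.14, 3.14, 3.14].

INTERFACE

Orientations are given as a unit quaternion [w, x, y, z].
In Python, from bench import get_obs, viewer, job, manip gives the robot as it stands.
- The arm moves only by the tool drive_tool, never from a script. Its argument "increments" is a list that holds one entry, the list of rows, each a list of 7 numbers: the shift along the tool's x, y, z in m, then the turn, a rotation vector about the tool's x, y, z in rad, then the opening, from 0 (shut) to 1 (fully open). In form: [[[x, y, z, ax, ay, az, grip], ...]]. A call has 1 to 12 rows; each row shifts and turns the pose as measured when the row begins, along the tool's axes as they then stand; what a row does not reach is not made up. A row lasts 1/10 s, in which the tool goes at most 50 mm and 8.59 degrees, less where a joint would pass 70% of its speed; a pose out of reach is approached as far as the arm can. A call is refused whole if a number of a shift passes 0.05 or a number of a turn 0.15, either way. A call with a gripper value outside its range is refused whole. The fingers move at their own pace and stop on an object; "force" is the grip in N (left out, the last holds). Time passes only in rows, so rows that do not move let the fingers close. It gives the time, the measured TCP pose, the force and the opening at its end, in the units of the state.
- get_obs(): the state, without advancing time (a new reading comes with each control period).
- viewer.grab_frame(name): name is "side" or "top"; returns a dict with "color" (420x560x3 uint8, red, green, blue), "range_z" (420x560 float32, mm along the optical axis (not along the pixel's ray), 0 where there is no reading), "intrinsics" (3x3 intrinsics, pixels), "extrinsics" (4x4, takes a point from world to camera coordinates). Camera axes: x right, y down, z forward; pixel columns grow to the right and rows downward; lengths in mm; the calibration is good to about 2 mm. A picture is of the moment at which its call begins.
- job.close_job(): hands the job in, once; it reports no verdict.
Trained networks look in the newest picture that a camera, given by its name, has taken for a name from the list of things; names that differ only in an ending like _2 or _b are one class to them, and where a whole thing is asked for, a point or a joint stands for the part that bears it (a point fixed in the world has none). Each returns a list of dicts, best first, with "confidence" (0 to 1); they miss things now and then, are a little off and sometimes report something else, mostly with a low value. They report only what shows in the picture. A call takes as long as a camera call.
- viewer.search_frame(camera, name): "at" ([x, y, z] in mm, in world coordinates, good to about 4 mm: the middle of the surface that is visible of it).
- viewer.trace(camera, name): "mask" (420x560 bool, what is visible of it).
- viewer.mark_of(camera, name): "at" ([x, y, z] in mm, in world coordinates, good to about 4 mm: a listed point, or the origin of a listed thing).
The state is a dict: "time": time; "joint_pos": joint angles; "joint_velocities": joint speeds; "joint_efforts": joint torques, N m; "eef_pos": TCP position; "tool_rot": TCP orientation; "wrist_force": force on the tool from outside, world axes, zero at the start; "ft_torque": the same for the moment, N m; "opening": finger opening in mm.
Only numpy, scipy, OpenCV 4.12 (cv2) and the standard library are available. Lean on these libraries where they do the work, as an engineer would, in place of code of your own. Each camera call takes 0.05 s, during which the arm holds its last target.

TASK

Clamp the small pastry ring in the bench press so that its bent rim can be pressed flat: slip it over the press's round post until it sits on the base plate, and let go of it. Then flip the press's safety catch outward, clear of the handle, and only after that pull the handle over and down until the pad presses firmly on the ring. Finish while still holding the handle down (it springs back up if let go), and leave the larger ring, the kitchen timer and the salt shaker where they stand.

Things in the scene. Friction and masses are not known exactly. Their poses are not given: they have to be found in the camera images.
- press: bench ring press, fixed: grey plate 255 x 170 mm, top 18 mm above the table. Origin at table level; the plate reaches 155 mm to the press's front (own -x, where the handle comes down), 100 mm to its back, 85 mm to each side. The front faces the robot's right (-y of the robot) within 17 degrees; own +y, the side with the safety catch, faces the robot; z up.
- post (a point): centre of the top of the upright steel post, 80 mm towards the front (own -x) of the press origin, 52 mm above the table: 35 mm diameter with a tapered top, standing 34 mm above the plate. When the ring sits on the plate its middle is 39 mm and its rim 60 mm above the table.
- small_ring_mid (a point): centre (half-way up, on the axis) of the small pastry ring: thin tinned ring, open at both ends, 53 mm outside diameter, 46 mm clear inside, 42 mm high, 35 to 70 g, standing upright on the table
- large_ring_mid (a point): centre (half-way up) of the larger pastry ring, 65 mm diameter, 42 mm high: a bystander, not to be moved. The two rings may stand either way round.
- catch_top (a point): middle of the 13 mm rib on top of the safety catch, a steel flap 22 mm wide, 7 mm thick. Its hinge runs along the press's own x, 75 mm to own +y of the press's middle, 22 mm above the table; this point is 101 mm from it, at x = -15 mm in the press frame. Upright it blocks a lug of the handle, which ends 15 mm behind (own +x) this point, top 98 mm above the table.
- catch (a joint): angle of the safety catch in rad: about 0 upright (blocking), 1.52 flipped outward (own +y, towards the robot) and lying flat. It moves freely and falls outward by its own weight once pushed well past upright.
- hinge (a point): mid-point of the handle's hinge axis (along the press's own y), 60 mm behind (own +x) the press origin, 85 mm above the table. Overhead, a wall shelf over the back of the table (front edge 595 mm ahead of the robot's base axis, underside 690 mm above the table) limits how high the arm can go further back than that.
- grip (a point): centre of the handle's cross bar: black, round, 16 mm diameter, 105 mm clear between two side arms, parallel to the press's own y, 210 mm from the hinge. At rest 224 mm above the table, 158 mm behind (own +x) the hinge; pulled, it goes forward (own -x) and down in an arc about the hinge. The pad is between the side arms, 140 mm from the hinge.
- bail (a joint): handle angle in rad: 0 at rest (leaning 0.85 rad back), 2.42 level to the front, stop 2.48. The sprung rubber pad (52 mm wide) meets the rim of the ring on the post at about 2.36 and gives 8 mm until the handle is level. A spring pulls the handle back up (about 2 N at the bar at first, 4 N when down); pressing the pad takes about 5 N more at the bar.
- timer: round kitchen timer, 65 mm diameter, 46 mm high, origin at its underside; a bystander
- shaker: salt shaker, 44 mm diameter, 90 mm high, origin at its underside; a bystander

How it is judged (in metres and radians):
On the way, in this order (a step that is already met when the one before it is completed fails the run):
1. the small ring sits over the post on the base plate, let go, with the catch and the handle still in their places (horizontal distance between small_ring_mid and post below 0.01 m and z of small_ring_mid in the frame of press below 0.043 m and angle between small_ring_mid's own z axis and vertical below 0.1 rad and contact force between the fingers and small_ring below 0.1 N and value of joint catch below 0.3 rad and value of joint bail below 0.2 rad), for 0.2 s.
2. the catch is flipped outward while the handle is still up (value of joint catch above 1.2 rad and value of joint bail below 0.2 rad), for 0.2 s.
3. the handle is pulled down and the pad presses on the ring (value of joint bail above 2.37 rad and contact force between bail and small_ring above 3 N), for 0.2 s.
At the end, for the whole second after the job is handed in: Fingers hold the handle down (over 2.37 rad, finger force over 1 N); pad on small ring over 3 N; ring upright, on the plate (within 4 mm), axis within 10 mm of the post, free of the fingers; catch over 1.2 rad; larger ring, timer, shaker moved under 30 mm (all of step 3 and contact force between the fingers and bail above 1 N and value of joint catch above 1.2 rad and horizontal distance between small_ring_mid and post below 0.01 m and z of small_ring_mid in the frame of press below 0.043 m and angle between small_ring_mid's own z axis and vertical below 0.1 rad and contact force between the fingers and small_ring below 0.1 N and linear speed of small_ring below 0.02 m/s and distance of each of large_ring_mid, timer, shaker from where it was at the start of the episode below 0.03 m); the arm keeps its last pose, push and grip.
It fails at once if the handle is forced past its catch (value of joint bail above 0.25 rad and value of joint catch below 0.8 rad).
It fails at once if a bystander is disturbed (moved more than 30 mm) (distance of any of large_ring_mid, timer, shaker from where it was at the start of the episode above 0.03 m).
It also fails if it takes over 72 s, if anything falls off the work surface, if the arm or the gripper's body presses on something with over 40 N, if the wrist force passes 120 N, or if a joint passes its speed limit or range.

## Working session

There is one attempt and no reset: what is moved stays moved. The work goes in short steps, Python scripts to look and compute and a tool call to move; the robot and the scene stay as the last step left them, time stands still between calls to the robot, and variables do not carry over. Pictures are saved under pics/ and viewed, and the job is handed in when it is done.

Besides the shell and the picture viewer there is one more tool, called by a JSON object that holds its "op" and its "data". drive_tool: Moves the arm, as the interface text tells. Its arguments: {"type":"object","properties":{"increments":{"type":"array","items":{"type":"array","items":{"type":"array","items":{"type":"number"}}}},"force":{"type":"number"}},"required":["increments"]}

```bash
mkdir -p pics; ls
cat > h.py <<'E'
import numpy as np,cv2
from bench import get_obs, viewer, job, manip
def grab(n,f=None):
    d=viewer.grab_frame(n)
    if f: cv2.imwrite('pics/'+f,d['color'][:,:,::-1])
    return d
E
python3 - <<'E'
from h import *
print(get_obs())
for c in ['side','top']:
    d=grab(c,c+'0.png')
    print(c,np.round(np.linalg.inv(d['extrinsics']),3).tolist())
    for n in ['post','small_ring_mid','large_ring_mid','catch_top','hinge','grip','press','timer','shaker']:
        print(n,[(np.round(r['at'],0).tolist(),round(r['confidence'],2)) for r in viewer.mark_of(c,n)][:3])
E
```

```text
pics
{'time': 0.0, 'joint_pos': array([ 1.09839784,  0.43520437,  0.0249502 ,  1.57410341, -0.01157883,
        1.13395927, -0.07511609]), 'joint_velocities': array([ 0.00071392, -0.0003047 ,  0.00036511,  0.0008099 , -0.00059819,
       -0.00057275,  0.00088657]), 'joint_efforts': array([-7.07374074e-04, -6.67849803e+01,  9.85032097e-01, -3.14456964e+01,
       -6.04828703e-02,  4.27530985e-02,  6.73501404e-05]), 'eef_pos': array([ 225.68115324, -582.33499236,  250.95378436]), 'tool_rot': array([-7.34663139e-04,  9.82959669e-01,  1.83819760e-01, -2.13034280e-04]), 'wrist_force': array([-0.12287798,  0.6766293 ,  0.96356604]), 'ft_torque': array([0.04873938, 0.0186261 , 0.04861457]), 'opening': 91.35546460925269}
side [[-0.824, -0.316, 0.471, 83.926], [-0.567, 0.428, -0.704, 753.332], [0.021, -0.847, -0.532, 718.8], [0.0, 0.0, 0.0, 1.0]]
post [([509.0, 57.0, 53.0], 0.98)]
small_ring_mid [([454.0, -237.0, 22.0], 0.89), ([500.0, 196.0, 87.0], 0.58)]
large_ring_mid [([556.0, -241.0, 20.0], 0.96)]
catch_top [([434.0, 124.0, 119.0], 0.7)]
hinge [([501.0, 202.0, 87.0], 0.83)]
grip [([495.0, 368.0, 222.0], 0.59)]
press [([504.0, 139.0, -3.0], 0.92)]
timer [([443.0, -402.0, 0.0], 0.63)]
shaker [([705.0, 28.0, -2.0], 0.87), ([507.0, 140.0, -2.0], 0.26)]
top [[0.015, -0.993, 0.116, 428.999], [-1.0, -0.015, 0.001, -25.385], [0.001, -0.116, -0.993, 1500.814], [0.0, 0.0, 0.0, 1.0]]
post [([506.0, 61.0, 54.0], 0.73), ([704.0, 28.0, 7.0], 0.73)]
small_ring_mid [([703.0, 28.0, 2.0], 0.74), ([458.0, -242.0, 21.0], 0.57)]
large_ring_mid [([564.0, -245.0, 21.0], 0.47)]
catch_top [([432.0, 126.0, 123.0], 0.47)]
hinge [([504.0, 200.0, 88.0], 0.63)]
grip [([494.0, 361.0, 222.0], 0.83)]
press []
timer [([443.0, -395.0, -1.0], 0.61), ([504.0, 144.0, 6.0], 0.21)]
shaker [([700.0, 25.0, 3.0], 0.54)]
```

View pics/side0.png

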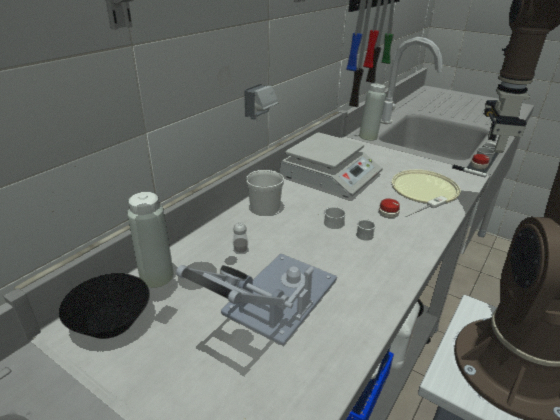

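View pics/top0.png

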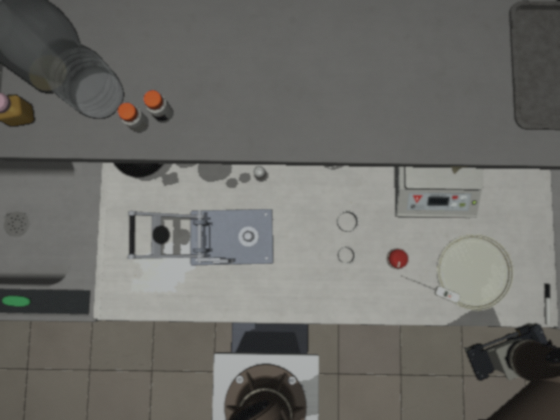

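```bash
cat >> h.py <<'E'
def cloud(d):
    K=d['intrinsics'];z=d['range_z'];v,u=np.mgrid[:z.shape[0],:z.shape[1]]
    p=np.stack([(u-K[0,2])*z/K[0,0],(v-K[1,2])*z/K[1,1],z],-1)
    T=np.linalg.inv(d['extrinsics']);w=p@T[:3,:3].T+T[:3,3]
    w[z<=0]=np.nan
    return w
def circ(p,r0,lo,hi,c0):
    from scipy.optimize import least_squares
    s=least_squares(lambda q:np.hypot(p[:,0]-q[0],p[:,1]-q[1])-r0,c0,loss='soft_l1',f_scale=1.5)
    return s.x,np.abs(s.fun).mean(),len(p)
E
python3 - <<'E'
from h import *
for c in ['side','top']:
    d=grab(c);w=cloud(d)
    print(c,d['intrinsics'][0,0])
    def sel(x,y,r,zl,zh):
        m=(np.hypot(w[...,0]-x,w[...,1]-y)<r)&(w[...,2]>zl)&(w[...,2]<zh);return w[m]
    for nm,x,y,R in [('s',456,-239,25),('l',560,-243,31)]:
        p=sel(x,y,R+18,36,48);print(nm,circ(p,R,0,0,[x,y]),p[:,2].mean(), p.min(0),p.max(0))
        p=sel(x,y,R+18,8,36);print(nm,circ(p,R,0,0,[x,y]))
    p=sel(508,59,27,46,58);print('post',len(p),np.nanmean(p,0),p.min(0),p.max(0),p[:,2])
    # plate
    m=(w[...,2]>12)&(w[...,2]<24)&(w[...,0]>380)&(w[...,0]<620)&(w[...,1]>-60)&(w[...,1]<280)
    q=w[m][:,:2].astype(np.float32);print('plate',len(q),cv2.minAreaRect(q))
    m=(w[...,2]>205)&(w[...,2]<245)&(w[...,1]>320)&(w[...,1]<420)&(w[...,0]<570)&(w[...,0]>420)
    p=w[m];print('bar',len(p),p.mean(0),p.min(0),p.max(0))
    m=(w[...,2]>112)&(w[...,2]<135)&(w[...,1]>80)&(w[...,1]<170)&(w[...,0]<470)&(w[...,0]>400)
    p=w[m];print('catch',len(p),p.mean(0),p.min(0),p.max(0))
    for n in ['timer','shaker']:
        for r in viewer.search_frame(c,n)[:2]:print(n,r['at'],r['confidence'])
E
```

```text
side 428.8702561277179
s (array([ 453.54344518, -239.35538042]), np.float64(1.4623408903779938), 82) 40.16622426551928 [ 427.75151463 -266.55770145   36.01087947] [ 479.75895969 -209.83639112   44.72391589]
s (array([ 454.35734687, -240.42303447]), np.float64(1.7526138759373933), 219)
l (array([ 557.78627764, -243.01000003]), np.float64(1.7043743612258966), 91) 40.590147490866165 [ 525.47619327 -276.37059028   36.08551637] [ 590.37779349 -209.53606896   46.14307907]
l (array([ 558.11733707, -244.3015324 ]), np.float64(1.6893468728859877), 275)
post 84 [505.06462374  64.67708674  51.16440159] [492.69802015  49.04826622  46.28059641] [520.43576538  78.08868497  56.11901852] [51.94243461 54.04024984 54.42563034 52.30976897 53.37336538 55.05134936
 53.23878199 53.46521711 53.01689843 56.11901852 52.45920101 50.87946745
 53.03160681 51.40585857 54.35430311 55.63066808 49.9789875  53.52752718
 53.01103399 51.08966355 52.81852378 50.16544161 47.67640051 51.02511417
 53.29503379 51.20326782 53.40908906 53.30603518 53.62935697 55.11310966
 54.98745017 52.90445346 52.85171459 50.07736257 51.78
[... 2231 characters left out ...]
5
 51.93056599 51.71800004 51.95875981 56.82437165 49.75168426 46.21286359
 53.0367587  53.7582465  52.32208349 51.78519969 56.70783853 50.88249159
 48.32467253 56.73420955 50.22753714 48.07486748 53.91554731 50.81145375
 48.83203452]
plate 3326 ((493.947265625, 107.4912338256836), (205.462158203125, 269.4749755859375), 3.4560465812683105)
bar 395 [499.06643603 355.84342124 227.81328655] [435.03634534 323.18496233 205.12329513] [560.39932305 374.96106592 240.00679741]
catch 36 [432.54197358 124.5130468  128.36512235] [428.12776925 113.14136033 123.54154018] [436.9821727  136.55015342 133.9763292 ]
timer [442.5, -390.2, 40.6] 0.81
timer [695.2, 23.8, 86.2] 0.69
shaker [696.4, 25.3, 84.1] 0.42
```

```bash
cat >> h.py <<'E'
from scipy.spatial.transform import Rotation as Ro
def Rt(o=None):
    o=o or get_obs();q=o['tool_rot'];return Ro.from_quat([q[1],q[2],q[3],q[0]])
def down(yaw_deg,tilt=0):
    """tool z down, tool y axis along world heading yaw_deg"""
    a=np.radians(yaw_deg);y=np.array([np.cos(a),np.sin(a),0]);z=np.array([0,0,-1.]);x=np.cross(y,z)
    return Ro.from_matrix(np.stack([x,y,z],1))
def plan(wps,Rtar,n,grip):
    """n rows along straight line to target"""
    o=get_obs();p=np.array(o['eef_pos']);R=Rt(o)
    t=np.array(wps,float);rv=(R.inv()*Rtar).as_rotvec()
    print('pos',p.round(1),'y-axis',R.as_matrix()[:,1].round(3),'z-axis',R.as_matrix()[:,2].round(3),'open',round(o['opening'],1),'F',o['wrist_force'].round(1),'t',o['time'])
    step=(t-p)/n/1000;rows=[]
    for i in range(n):
        Ri=R*Ro.from_rotvec(rv*i/n)
        rows.append(np.round(np.r_[Ri.inv().apply(step),rv/n,grip],4).tolist())
    print('total',(t-p).round(1),'rv',rv.round(3));print(rows)
E
python3 - <<'E'
from h import *
plan([455,-238.5,150],down(-88),10,1)
E
```

```text
pos [ 225.9 -582.8  251.7] y-axis [ 0.361 -0.932  0.   ] z-axis [-0. -0. -1.] open 91.4 F [-0.4  1.   0.5] t 1.3
total [ 229.1  344.3 -101.7] rv [0.    0.    0.335]
[[0.0338, -0.0238, 0.0102, 0.0, 0.0, 0.0335, 1.0], [0.033, -0.0249, 0.0102, 0.0, 0.0, 0.0335, 1.0], [0.0321, -0.026, 0.0102, 0.0, 0.0, 0.0335, 1.0], [0.0312, -0.0271, 0.0102, 0.0, 0.0, 0.0335, 1.0], [0.0303, -0.0281, 0.0102, 0.0, 0.0, 0.0335, 1.0], [0.0294, -0.0291, 0.0102, 0.0, 0.0, 0.0335, 1.0], [0.0284, -0.0301, 0.0102, 0.0, 0.0, 0.0335, 1.0], [0.0273, -0.031, 0.0102, 0.0, 0.0, 0.0335, 1.0], [0.0263, -0.0319, 0.0102, 0.0, 0.0, 0.0335, 1.0], [0.0252, -0.0328, 0.0102, 0.0, 0.0, 0.0335, 1.0]]
```

{"op": "drive_tool", "data": {"increments": [[[0.034,-0.024,0.01,0,0,0.034,1],[0.033,-0.025,0.01,0,0,0.034,1],[0.032,-0.026,0.01,0,0,0.034,1],[0.031,-0.027,0.01,0,0,0.034,1],[0.03,-0.028,0.01,0,0,0.034,1],[0.029,-0.029,0.01,0,0,0.034,1],[0.028,-0.03,0.01,0,0,0.034,1],[0.027,-0.031,0.01,0,0,0.034,1],[0.026,-0.032,0.01,0,0,0.034,1],[0.025,-0.033,0.01,0,0,0.034,1],[0,0,0,0,0,0,1]]], "force": 15}}

```text
time: 2.4
eef_pos: [464.3, -231.6, 148.1]
tool_rot: [0.003, 1.0, 0.005, 0.002]
wrist_force: [0.2, -1.2, 1.0]
opening: 92.0
```

Run:
```python
from h import *
plan([455,-238.5,110],down(-88),4,1)
```

```text
pos [ 464.3 -231.6  148.1] y-axis [ 0.01  -1.     0.006] z-axis [ 0.004 -0.006 -1.   ] open 92.0 F [ 0.2 -1.2  1. ] t 2.4
total [ -9.3  -6.9 -38.1] rv [ 0.006 -0.004 -0.025]
[[-0.0024, 0.0017, 0.0095, 0.0015, -0.001, -0.0062, 1.0], [-0.0024, 0.0017, 0.0095, 0.0015, -0.001, -0.0062, 1.0], [-0.0024, 0.0017, 0.0095, 0.0015, -0.001, -0.0062, 1.0], [-0.0024, 0.0017, 0.0095, 0.0015, -0.001, -0.0062, 1.0]]
```

{"op": "drive_tool", "data": {"increments": [[[-0.0024,0.0017,0.01,0.0015,-0.001,-0.006,1],[-0.0024,0.0017,0.01,0.0015,-0.001,-0.006,1],[-0.0024,0.0017,0.01,0.0015,-0.001,-0.006,1],[-0.0024,0.0017,0.01,0.0015,-0.001,-0.006,1],[0,0,0.005,0,0,0,1],[0,0,0,0,0,0,1]]]}}

```text
time: 3.0
eef_pos: [451.6, -242.8, 98.8]
tool_rot: [0.0, 1.0, 0.016, -0.001]
wrist_force: [-1.5, 0.8, 0.0]
opening: 91.8
```

Run:
```python
from h import *
grab('side','s1.png')
plan([455,-238.5,40],down(-88),6,1)
```

```text
pos [ 451.7 -242.9   99.1] y-axis [ 0.033 -0.999  0.001] z-axis [-0.002 -0.001 -1.   ] open 92.2 F [ 0.2 -0.7 -0.3] t 3.05
total [  3.3   4.4 -59.1] rv [ 0.001  0.002 -0.002]
[[0.0006, -0.0007, 0.0098, 0.0001, 0.0004, -0.0004, 1.0], [0.0006, -0.0007, 0.0098, 0.0001, 0.0004, -0.0004, 1.0], [0.0006, -0.0007, 0.0098, 0.0001, 0.0004, -0.0004, 1.0], [0.0006, -0.0007, 0.0098, 0.0001, 0.0004, -0.0004, 1.0], [0.0006, -0.0007, 0.0098, 0.0001, 0.0004, -0.0004, 1.0], [0.0006, -0.0007, 0.0098, 0.0001, 0.0004, -0.0004, 1.0]]
```

View pics/s1.png

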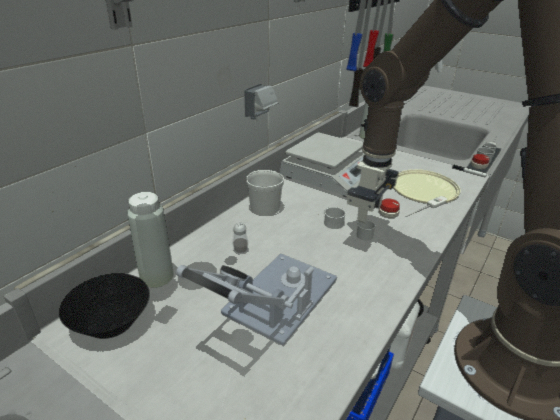

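{"op": "drive_tool", "data": {"increments": [[[0.001,-0.001,0.01,0,0,0,1],[0.001,-0.001,0.01,0,0,0,1],[0.0005,-0.001,0.01,0,0,0,1],[0,-0.0005,0.01,0,0,0,1],[0,0,0.006,0,0,0,1],[0,0,0,0,0,0,1]]]}}

```text
time: 3.65
eef_pos: [454.9, -238.9, 49.3]
tool_rot: [0.001, 1.0, 0.017, -0.001]
wrist_force: [0.9, 0.5, -0.3]
opening: 91.7
```

Run:
```python
from h import *
plan([455,-238.5,40],down(-88),2,1)
```

```text
pos [ 454.9 -238.9   49.3] y-axis [ 0.033 -0.999  0.001] z-axis [-0.001 -0.001 -1.   ] open 91.7 F [ 0.9  0.5 -0.3] t 3.65
total [ 0.1  0.4 -9.3] rv [ 0.001  0.001 -0.002]
[[0.0, -0.0002, 0.0046, 0.0005, 0.0005, -0.0009, 1.0], [0.0, -0.0002, 0.0046, 0.0005, 0.0005, -0.0009, 1.0]]
```

{"op": "drive_tool", "data": {"increments": [[[0,0,0.006,0,0,0,1],[0,0,0.003,0,0,0,1],[0,0,0,0,0,0,0.7],[0,0,0,0,0,0,0.55],[0,0,0,0,0,0,0.4],[0,0,0,0,0,0,0.4],[0,0,0,0,0,0,0.4],[0,0,0,0,0,0,0.4],[0,0,0,0,0,0,0.4]]], "force": 15}}

```text
time: 4.55
eef_pos: [455.7, -239.3, 40.6]
tool_rot: [0.001, 1.0, 0.016, 0.0]
wrist_force: [-0.7, -0.4, 0.5]
opening: 51.0
```

{"op": "drive_tool", "data": {"increments": [[[0,0,-0.01,0,0,0,0.4],[0,0,-0.02,0,0,0,0.4],[0,0,-0.03,0,0,0,0.4],[0,0,-0.03,0,0,0,0.4],[0,0,-0.02,0,0,0,0.4],[0,0,0,0,0,0,0.4]]]}}

```text
time: 5.15
eef_pos: [454.9, -238.7, 157.2]
tool_rot: [0.001, 1.0, 0.017, -0.0]
wrist_force: [0.5, 0.5, -1.1]
opening: 51.1
```

Run:
```python
from h import *
plan([507,62.5,150],down(-88),10,.4)
d=grab('side','s2.png');w=cloud(d)
cv2.imwrite('pics/s2c.png',cv2.resize(d['color'][100:260,280:460,::-1],None,fx=4,fy=4)[:600,:720])
for c in ['side','top']:
    if c=='top': grab(c)
    for n in ['small_ring_mid']: print(c,[(np.round(r['at'],1),r['confidence']) for r in viewer.mark_of(c,n)])
```

```text
pos [ 454.9 -238.7  157.2] y-axis [ 0.033 -0.999  0.001] z-axis [-0.    -0.001 -1.   ] open 51.1 F [ 0.5  0.5 -1.1] t 5.15
total [ 52.1 301.2  -7.2] rv [ 0.001  0.    -0.002]
[[0.0062, -0.0299, 0.0007, 0.0001, 0.0, -0.0002, 0.4], [0.0062, -0.0299, 0.0007, 0.0001, 0.0, -0.0002, 0.4], [0.0062, -0.0299, 0.0007, 0.0001, 0.0, -0.0002, 0.4], [0.0062, -0.0299, 0.0007, 0.0001, 0.0, -0.0002, 0.4], [0.0062, -0.0299, 0.0007, 0.0001, 0.0, -0.0002, 0.4], [0.0062, -0.0299, 0.0007, 0.0001, 0.0, -0.0002, 0.4], [0.0062, -0.0299, 0.0007, 0.0001, 0.0, -0.0002, 0.4], [0.0062, -0.0299, 0.0007, 0.0001, 0.0, -0.0002, 0.4], [0.0063, -0.0299, 0.0007, 0.0001, 0.0, -0.0002, 0.4], [0.0063, -0.0299, 0.0007, 0.0001, 0.0, -0.0002, 0.4]]
side [(array([ 451.3, -238.2,  140. ]), 0.77)]
top []
```

View pics/s2c.png

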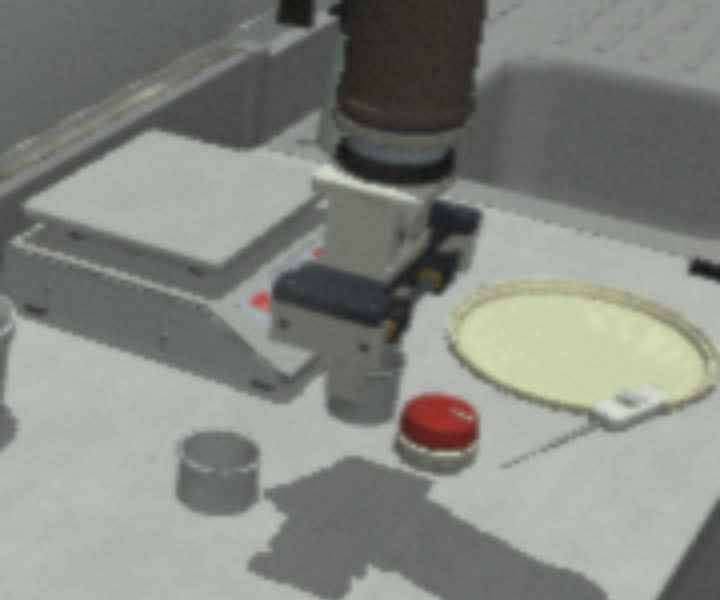

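{"op": "drive_tool", "data": {"increments": [[[0.006,-0.02,0,0,0,0,0.4],[0.006,-0.03,0,0,0,0,0.4],[0.006,-0.03,0,0,0,0,0.4],[0.006,-0.03,0,0,0,0,0.4],[0.006,-0.03,0,0,0,0,0.4],[0.006,-0.03,0,0,0,0,0.4],[0.006,-0.03,0,0,0,0,0.4],[0.005,-0.03,0,0,0,0,0.4],[0.005,-0.02,0,0,0,0,0.4],[0,-0.01,0,0,0,0,0.4],[0,0,0,0,0,0,0.4]]]}}

```text
time: 6.45
eef_pos: [489.6, 32.8, 139.9]
tool_rot: [-0.002, 1.0, 0.015, -0.015]
wrist_force: [-0.4, -0.6, -1.1]
opening: 50.8
```

Run:
```python
from h import *
plan([507,62.5,100],down(-88),5,.4)
d=grab('side','s3.png');w=cloud(d)
cv2.imwrite('pics/s3c.png',cv2.resize(d['color'][190:340,200:380,::-1],None,fx=4,fy=4))
for c in ['side','top']:
    if c=='top': grab(c)
    for n in ['small_ring_mid','post']: print(c,n,[(np.round(r['at'],1),r['confidence']) for r in viewer.mark_of(c,n)])
```

```text
pos [489.6  32.8 139.9] y-axis [ 0.03  -1.    -0.004] z-axis [-0.031  0.003 -1.   ] open 50.8 F [-0.4 -0.6 -1.1] t 6.45
total [ 17.4  29.7 -39.9] rv [-0.004  0.031 -0.005]
[[0.0039, -0.0058, 0.0079, -0.0007, 0.0062, -0.001, 0.4], [0.0039, -0.0058, 0.0079, -0.0007, 0.0062, -0.001, 0.4], [0.0038, -0.0058, 0.0079, -0.0007, 0.0062, -0.001, 0.4], [0.0038, -0.0058, 0.0079, -0.0007, 0.0062, -0.001, 0.4], [0.0037, -0.0058, 0.008, -0.0007, 0.0062, -0.001, 0.4]]
side small_ring_mid [(array([489.2,  34.4, 122.8]), 0.57)]
side post [(array([507.9,  61.8,  53.4]), 0.8), (array([507.5, 136.7,  -4.4]), 0.72), (array([432.8, 125.8, 120.2]), 0.34)]
top small_ring_mid []
top post []
```

View pics/s3c.png

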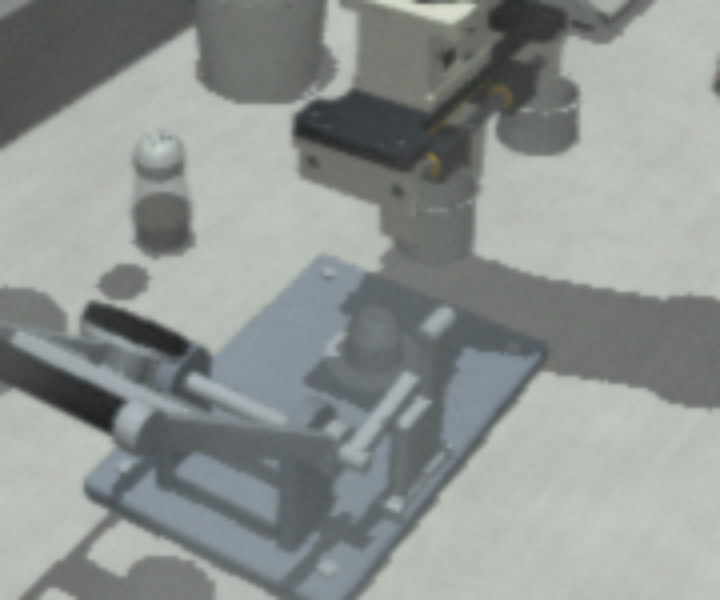

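{"op": "drive_tool", "data": {"increments": [[[0.0045,-0.007,0,-0.001,0.008,-0.001,0.4],[0.0045,-0.007,0,-0.001,0.008,-0.001,0.4],[0.004,-0.007,0,-0.001,0.008,-0.001,0.4],[0.002,-0.004,0,-0.001,0.004,-0.001,0.4],[0,0,0,0,0,0,0.4],[0,0,0,0,0,0,0.4]]]}}

```text
time: 7.35
eef_pos: [506.4, 56.9, 140.9]
tool_rot: [0.001, 1.0, 0.014, 0.001]
wrist_force: [0.1, -0.7, -0.4]
opening: 51.0
```

Run:
```python
from h import *
plan([507,62.5,100],down(-88),5,.4)
d=grab('side','s4.png');w=cloud(d)
cv2.imwrite('pics/s4c.png',cv2.resize(d['color'][190:340,200:380,::-1],None,fx=4,fy=4))
for c in ['side']:
    for n in ['small_ring_mid','post','catch_top']: print(c,n,[(np.round(r['at'],1),r['confidence']) for r in viewer.mark_of(c,n)])
```

```text
pos [506.4  56.9 140.9] y-axis [ 0.028 -1.     0.001] z-axis [ 0.003 -0.001 -1.   ] open 51.0 F [ 0.1 -0.7 -0.4] t 7.35
total [  0.6   5.6 -40.9] rv [ 0.001 -0.003 -0.007]
[[0.0001, -0.0011, 0.0082, 0.0003, -0.0005, -0.0014, 0.4], [0.0001, -0.0011, 0.0082, 0.0003, -0.0005, -0.0014, 0.4], [0.0001, -0.0011, 0.0082, 0.0003, -0.0005, -0.0014, 0.4], [0.0002, -0.0011, 0.0082, 0.0003, -0.0005, -0.0014, 0.4], [0.0002, -0.0011, 0.0082, 0.0003, -0.0005, -0.0014, 0.4]]
side small_ring_mid [(array([504. ,  59.4, 120.6]), 0.8), (array([699.3,  25.5,  -4.5]), 0.5)]
side post [(array([505.6,  60.2,  52.8]), 0.67)]
side catch_top [(array([430. , 123.7, 117.8]), 0.92)]
```

View pics/s4c.png

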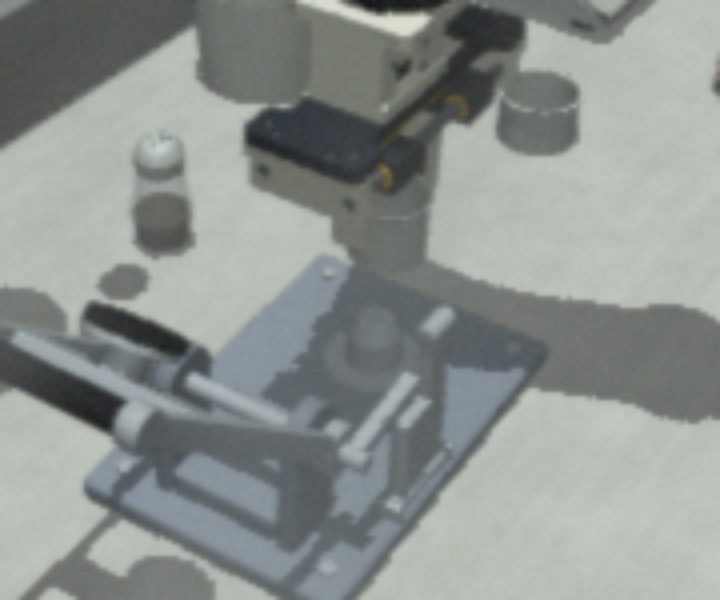

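{"op": "drive_tool", "data": {"increments": [[[0.001,-0.002,0.008,0,0,-0.001,0.4],[0.001,-0.002,0.008,0,0,-0.001,0.4],[0.0005,-0.001,0.008,0,0,-0.001,0.4],[0,0,0.008,0,0,0,0.4],[0,0,0.005,0,0,0,0.4],[0,0,0,0,0,0,0.4]]]}}

```text
time: 8.15
eef_pos: [508.3, 61.1, 99.7]
tool_rot: [0.001, 1.0, 0.015, 0.0]
wrist_force: [-0.1, 0.1, 0.4]
opening: 50.7
```

Run:
```python
from h import *
plan([508,61.5,95],down(-88),2,.4)
d=grab('side','s5.png')
cv2.imwrite('pics/s5c.png',cv2.resize(d['color'][190:340,200:380,::-1],None,fx=4,fy=4))
w=cloud(d)
m=viewer.trace('side','small_ring_mid')
print([(x['confidence'],x['mask'].sum()) for x in m])
p=w[m[0]['mask']&np.isfinite(w[...,0])]
p=p[(np.hypot(p[:,0]-508,p[:,1]-61)<40)];print(circ(p,26.5,0,0,[507,61]))
for n in ['small_ring_mid','post']: print(n,[(np.round(r['at'],1),r['confidence']) for r in viewer.mark_of('side',n)])
```

```text
pos [508.3  61.1  99.7] y-axis [ 0.03  -1.     0.002] z-axis [ 0.001 -0.002 -1.   ] open 50.7 F [-0.1  0.1  0.4] t 8.15
total [-0.3  0.4 -4.7] rv [ 0.002 -0.001 -0.005]
[[-0.0002, -0.0002, 0.0023, 0.001, -0.0004, -0.0027, 0.4], [-0.0002, -0.0002, 0.0023, 0.001, -0.0004, -0.0027, 0.4]]
[(0.53, np.int64(277))]
(array([509.97884537,  61.1066903 ]), np.float64(1.7114227622480438), 276)
small_ring_mid [(array([503.6,  64.8,  83.6]), 0.65)]
post [(array([507.8,  60. ,  54.8]), 0.83)]
```

View pics/s5c.png

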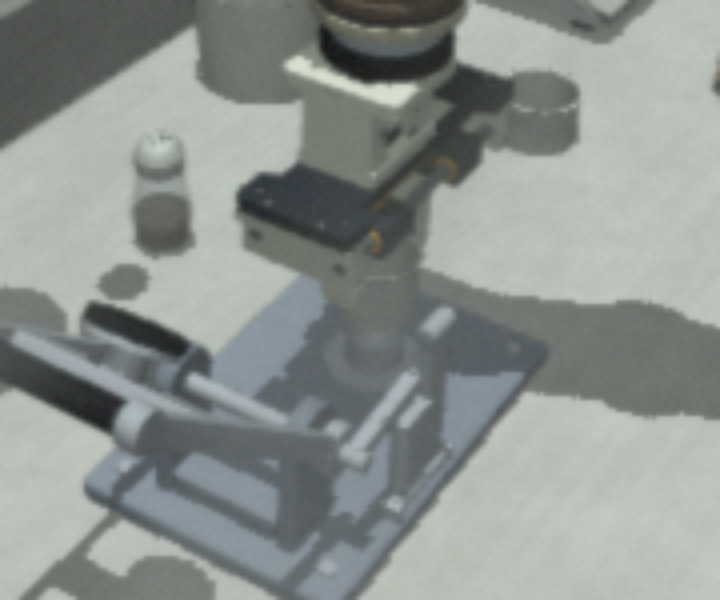

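Run:
```python
from h import *
d=grab('side');K=d['intrinsics'];E=d['extrinsics']
for p in [(508,61,52),(508,61,35),(508,61,81),(508,61,102),(508,61,60)]:
    c=E[:3,:3]@np.array(p)+E[:3,3];u=K@c;u=u[:2]/u[2];print(p,(u-[200,190])*4, c[2])
# original post image: gray crop from side0
a=cv2.imread('pics/side0.png')[250:310,270:330];b=d['color'][250:310,270:330,::-1]
cv2.imwrite('pics/cmp.png',cv2.resize(np.hstack([a,b]),None,fx=6,fy=6,interpolation=cv2.INTER_CUBIC))
```

```text
(508, 61, 52) [372.93601481 314.71584435] 1041.6400362525583
(508, 61, 35) [371.94577042 336.31516654] 1050.6822458982874
(508, 61, 81) [374.66553034 276.99145692] 1026.2150903863142
(508, 61, 102) [375.9507519  248.95805964] 1015.0453020004132
(508, 61, 60) [373.4079854  304.42116868] 1037.384878772215
```

View pics/cmp.png

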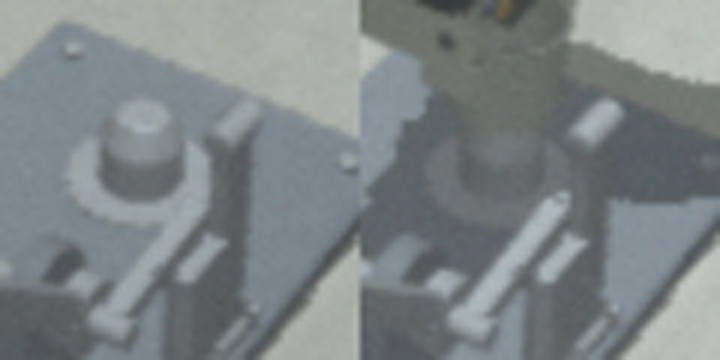

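{"op": "drive_tool", "data": {"increments": [[[0,0,0.004,0.001,0,-0.003,0.4],[0,0,0.004,0.001,0,-0.002,0.4],[0,0,0.004,0,0,0,0.4],[0,0,0.004,0,0,0,0.4],[0,0,0.002,0,0,0,0.4],[0,0,0,0,0,0,0.4]]]}}

```text
time: 9.0
eef_pos: [509.7, 61.2, 82.1]
tool_rot: [-0.0, 1.0, 0.017, 0.002]
wrist_force: [0.7, -0.2, -0.2]
opening: 50.8
```

Run:
```python
from h import *
plan([508,61.5,75],down(-88),2,.4)
d=grab('side','s6.png')
b=d['color'][235:315,260:340,::-1]
cv2.imwrite('pics/s6c.png',cv2.resize(b,None,fx=7,fy=7,interpolation=cv2.INTER_CUBIC))
```

```text
pos [509.7  61.2  82.1] y-axis [ 0.035 -0.999 -0.001] z-axis [ 0.005  0.001 -1.   ] open 50.8 F [ 0.7 -0.2 -0.2] t 9.0
total [-1.7  0.3 -7.1] rv [-0.001 -0.005 -0.   ]
[[-0.0008, -0.0002, 0.0035, -0.0004, -0.0023, -0.0001, 0.4], [-0.0008, -0.0002, 0.0035, -0.0004, -0.0023, -0.0001, 0.4]]
```

View pics/s6c.png

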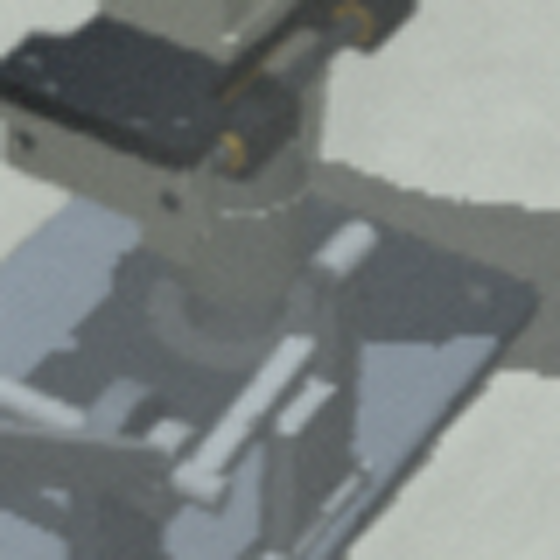

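{"op": "drive_tool", "data": {"increments": [[[-0.001,0,0.004,0,-0.002,0,0.4],[-0.001,0,0.004,0,-0.002,0,0.4],[0,0,0.004,0,0,0,0.4],[0,0,0.004,0,0,0,0.4],[0,0,0.003,0,0,0,0.4],[0,0,0.001,0,0,0,0.4]]]}}

```text
time: 9.65
eef_pos: [507.7, 61.2, 60.6]
tool_rot: [-0.0, 1.0, 0.017, 0.0]
wrist_force: [0.2, 0.1, 0.0]
opening: 51.4
```

Run:
```python
from h import *
plan([508,61.5,59],down(-88),2,.4)
d=grab('side','s7.png')
b=d['color'][235:315,260:340,::-1]
cv2.imwrite('pics/s7c.png',cv2.resize(b,None,fx=7,fy=7,interpolation=cv2.INTER_CUBIC))
```

```text
pos [507.7  61.2  60.6] y-axis [ 0.035 -0.999 -0.001] z-axis [ 0.001  0.001 -1.   ] open 51.4 F [0.2 0.1 0. ] t 9.65
total [ 0.3  0.3 -1.6] rv [-0.001 -0.001 -0.   ]
[[0.0001, -0.0001, 0.0008, -0.0004, -0.0004, -0.0001, 0.4], [0.0001, -0.0001, 0.0008, -0.0004, -0.0004, -0.0001, 0.4]]
```

View pics/s7c.png

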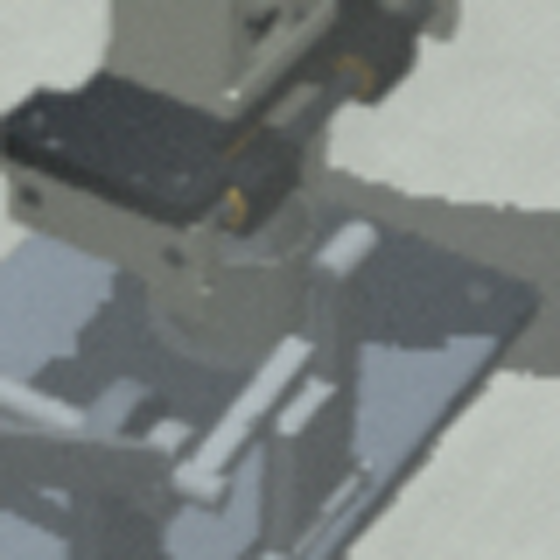

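{"op": "drive_tool", "data": {"increments": [[[0,0,0.001,0,0,0,0.4],[0,0,0.001,0,0,0,0.4],[0,0,0,0,0,0,0.65],[0,0,0,0,0,0,0.8],[0,0,0,0,0,0,0.8],[0,0,0,0,0,0,0.8],[0,0,-0.01,0,0,0,0.8],[0,0,-0.02,0,0,0,0.8],[0,0,-0.03,0,0,0,0.8],[0,0,-0.03,0,0,0,0.8],[0,0,-0.03,0,0,0,0.8],[0,0,0,0,0,0,0.8]]]}}

```text
time: 10.9
eef_pos: [507.4, 61.3, 186.4]
tool_rot: [-0.001, 1.0, 0.018, 0.001]
wrist_force: [1.2, 0.9, -0.5]
opening: 73.7
```

Run:
```python
from h import *
o=get_obs();print(o['eef_pos'],o['opening'])
d=grab('side','s8.png')
b=d['color'][190:340,200:380,::-1]
cv2.imwrite('pics/s8c.png',cv2.resize(b,None,fx=4,fy=4,interpolation=cv2.INTER_CUBIC))
w=cloud(d)
p=w[(np.hypot(w[...,0]-507,w[...,1]-61)<38)&(w[...,2]>26)&(w[...,2]<64)]
print(circ(p,26.5,0,0,[507,61]),np.percentile(p[:,2],[2,98]))
for n in ['small_ring_mid','post','catch_top','grip']: print(n,[(np.round(r['at'],1),r['confidence']) for r in viewer.mark_of('side',n)])
```

```text
[507.44853588  61.34705097 186.36547304] 73.68694093605377
(array([506.85162947,  59.41842812]), np.float64(4.530247936750933), 434) [27.47612493 61.60618633]
small_ring_mid [(array([506.8,  64.9,  39.6]), 0.82)]
post [(array([504. ,  59.9,  52.9]), 0.66)]
catch_top [(array([433.5, 122.4, 120.5]), 0.81)]
grip [(array([494.9, 363.6, 225.8]), 0.82)]
```

View pics/s8c.png

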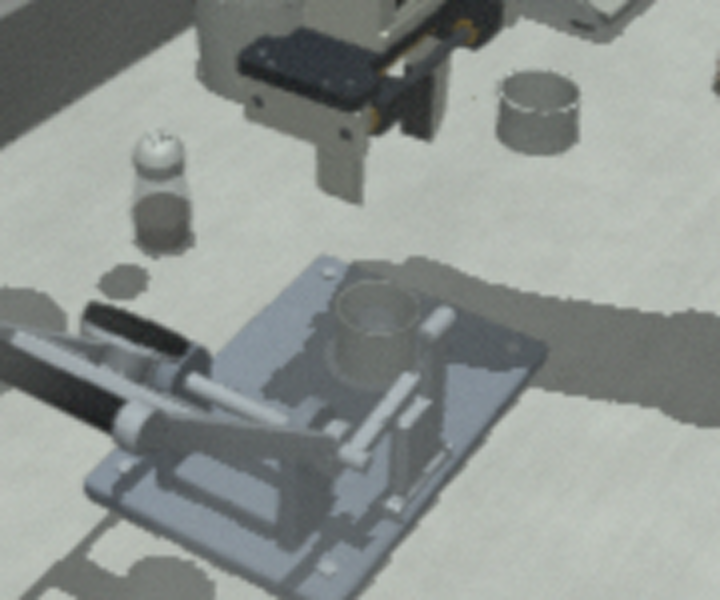

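Run:
```python
from h import *
d=grab('side');K=d['intrinsics'];E=d['extrinsics'];w=cloud(d)
for p in [(431,124,123),(430,139,98),(428,201,85),(429,124,22)]:
    c=E[:3,:3]@np.array(p)+E[:3,3];u=K@c;u=u[:2]/u[2];print(p,(u-[200,190])*4)
for u,v in [(437,320),(430,335),(445,312),(410,385),(380,420),(350,455),(412,412),(405,430),(437,370)]:
    print((u,v),w[190+v//4,200+u//4].round(0))
b=d['color'][250:330,270:330,::-1]
cv2.imwrite('pics/s9c.png',cv2.resize(b,None,fx=7,fy=7,interpolation=cv2.INTER_CUBIC))
t=grab('top');b=t['color'][200:280,180:290,::-1]
cv2.imwrite('pics/t9c.png',cv2.resize(b,None,fx=7,fy=7,interpolation=cv2.INTER_CUBIC))
```

```text
(431, 124, 123) [433.34497977 326.66301535]
(430, 139, 98) [417.88834436 377.81419188]
(428, 201, 85) [356.61239175 463.64335831]
(429, 124, 22) [426.68707565 465.47602768]
(437, 320) [428. 127. 131.]
(430, 335) [428. 135. 128.]
(445, 312) [429. 118. 130.]
(410, 385) [432. 146.  97.]
(380, 420) [430. 176.  95.]
(350, 455) [434. 201.  90.]
(412, 412) [427. 148.  81.]
(405, 430) [425. 160.  80.]
(437, 370) [427. 125.  97.]
```

View pics/s9c.png

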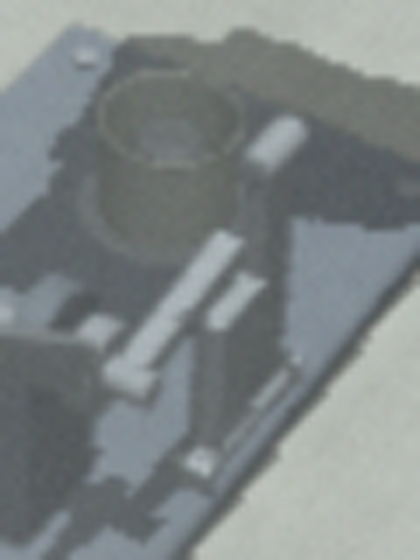

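View pics/t9c.png

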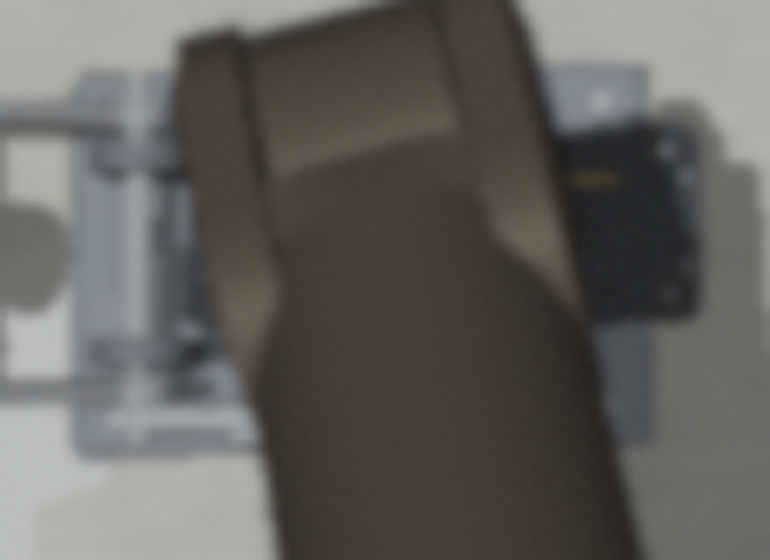

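{"op": "drive_tool", "data": {"increments": [[[-0.01,-0.014,0,0,0,0,0.4],[-0.01,-0.016,0,0,0,0,0],[-0.009,-0.012,0,0,0,0,0],[-0.006,-0.008,0,0,0,0,0],[-0.003,-0.004,0,0,0,0,0],[0,0,0,0,0,0,0],[0,0,0,0,0,0,0],[0,0,0,0,0,0,0]]]}}

```text
time: 12.05
eef_pos: [462.5, 113.0, 177.1]
tool_rot: [0.001, 1.0, 0.016, -0.008]
wrist_force: [-0.7, -0.5, 1.2]
opening: 14.3
```

Run:
```python
from h import *
plan([460,124,132],down(-88),5,0)
```

```text
pos [462.5 113.  177.1] y-axis [ 0.033 -0.999  0.003] z-axis [-0.015 -0.003 -1.   ] open 14.3 F [-0.7 -0.5  1.2] t 12.05
total [ -2.5  11.  -45.1] rv [ 0.003  0.015 -0.002]
[[-0.0003, -0.0022, 0.009, 0.0005, 0.003, -0.0004, 0.0], [-0.0003, -0.0022, 0.009, 0.0005, 0.003, -0.0004, 0.0], [-0.0003, -0.0022, 0.009, 0.0005, 0.003, -0.0004, 0.0], [-0.0004, -0.0022, 0.009, 0.0005, 0.003, -0.0004, 0.0], [-0.0004, -0.0022, 0.009, 0.0005, 0.003, -0.0004, 0.0]]
```

{"op": "drive_tool", "data": {"increments": [[[0,-0.002,0.009,0,0.003,0,0],[0,-0.002,0.009,0,0.003,0,0],[0,-0.002,0.009,0,0.003,0,0],[0,-0.002,0.009,0,0.003,0,0],[0,-0.001,0.003,0,0,0,0],[0,0,0,0,0,0,0]]]}}

```text
time: 12.65
eef_pos: [462.0, 121.3, 133.7]
tool_rot: [0.002, 1.0, 0.015, -0.002]
wrist_force: [-0.1, 0.1, 0.1]
opening: 0.6
```

Run:
```python
from h import *
plan([460,124,132],down(-88),5,0)
d=grab('side','s10.png')
b=d['color'][190:340,200:380,::-1]
cv2.imwrite('pics/s10c.png',cv2.resize(b,None,fx=4,fy=4,interpolation=cv2.INTER_CUBIC))
```

```text
pos [462.  121.3 133.7] y-axis [ 0.031 -1.     0.003] z-axis [-0.003 -0.004 -1.   ] open 0.6 F [-0.1  0.1  0.1] t 12.65
total [-2.   2.7 -1.7] rv [ 0.003  0.003 -0.004]
[[-0.0004, -0.0006, 0.0003, 0.0007, 0.0007, -0.0008, 0.0], [-0.0004, -0.0006, 0.0003, 0.0007, 0.0007, -0.0008, 0.0], [-0.0004, -0.0006, 0.0003, 0.0007, 0.0007, -0.0008, 0.0], [-0.0004, -0.0006, 0.0003, 0.0007, 0.0007, -0.0008, 0.0], [-0.0004, -0.0006, 0.0003, 0.0007, 0.0007, -0.0008, 0.0]]
```

View pics/s10c.png

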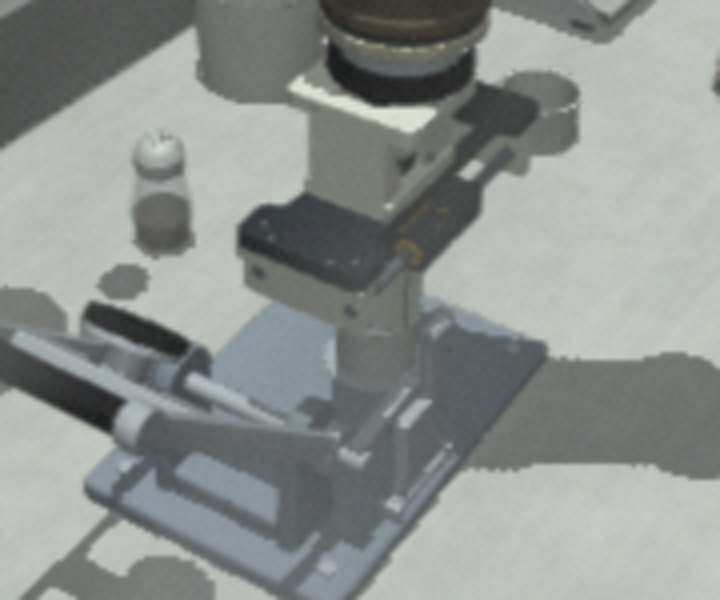

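{"op": "drive_tool", "data": {"increments": [[[-0.005,0,0,0,0,0,0],[-0.007,0,0,0,0,0,0],[-0.008,0,0,0,0,0,0],[-0.008,0,0,0,0,0,0],[-0.01,0,0,0,0,0,0],[-0.01,0,0,0,0,0,0],[-0.01,0,0,0,0,0,0],[-0.01,0,0,0,0,0,0],[-0.005,0,0,0,0,0,0],[0,0,0,0,0,0,0],[0,0,0,0,0,0,0]]]}}

```text
time: 13.8
eef_pos: [382.0, 118.6, 135.3]
tool_rot: [0.002, 1.0, 0.016, -0.0]
wrist_force: [0.3, -0.2, 0.6]
opening: 0.2
```

Run:
```python
from h import *
plan([460,124,132],down(-88),5,0)
d=grab('side','s11.png')
b=d['color'][190:340,200:380,::-1]
cv2.imwrite('pics/s11c.png',cv2.resize(b,None,fx=4,fy=4,interpolation=cv2.INTER_CUBIC))
for n in ['catch_top','grip']: print(n,[(np.round(r['at'],1),r['confidence']) for r in viewer.mark_of('side',n)])
```

```text
pos [382.  118.6 135.3] y-axis [ 0.031 -1.     0.003] z-axis [-0.001 -0.003 -1.   ] open 0.2 F [ 0.3 -0.2  0.6] t 13.8
total [78.   5.4 -3.3] rv [ 0.003  0.001 -0.004]
[[0.0156, -0.0006, 0.0007, 0.0006, 0.0002, -0.0007, 0.0], [0.0156, -0.0006, 0.0007, 0.0006, 0.0002, -0.0007, 0.0], [0.0156, -0.0006, 0.0007, 0.0006, 0.0002, -0.0007, 0.0], [0.0156, -0.0006, 0.0007, 0.0006, 0.0002, -0.0007, 0.0], [0.0156, -0.0005, 0.0007, 0.0006, 0.0002, -0.0007, 0.0]]
catch_top [(array([331.5, 120.5,  35. ]), 0.85)]
grip [(array([494.1, 366.5, 220.7]), 0.89)]
```

View pics/s11c.png

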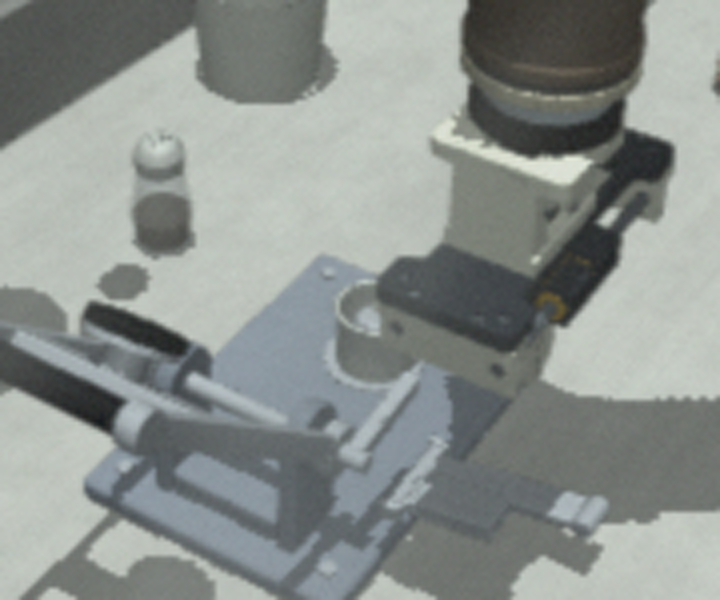

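{"op": "drive_tool", "data": {"increments": [[[0,0,-0.03,0,0,0,0.3],[0.005,-0.01,-0.04,0,0,0,0.5],[0.01,-0.02,-0.04,0,0,0,0.6],[0.015,-0.03,-0.03,0,0,0,0.6],[0.015,-0.035,0,0,0,0,0.6],[0.015,-0.04,0,0,0,0,0.6],[0.015,-0.04,0,0,0,0,0.6],[0.01,-0.03,0,0,0,0,0.6],[0,-0.015,0,0,0,0,0.6],[0,0,0,0,0,0,0.6]]]}}

```text
time: 14.95
eef_pos: [466.5, 348.4, 279.1]
tool_rot: [0.001, 1.0, 0.011, -0.001]
wrist_force: [-0.6, -0.7, -0.1]
opening: 55.0
```

Run:
```python
from h import *
d=grab('side','s12.png');w=cloud(d)
b=d['color'][150:360,60:340,::-1]
cv2.imwrite('pics/s12c.png',cv2.resize(b,None,fx=2.8,fy=2.8,interpolation=cv2.INTER_CUBIC))
for n in ['catch_top','grip','hinge']: print(n,[(np.round(r['at'],1),r['confidence']) for r in viewer.mark_of('side',n)])
for x0 in (450,470,490,510,530):
    p=w[(abs(w[...,0]-x0)<8)&(w[...,1]>340)&(w[...,1]<385)&(w[...,2]>205)&(w[...,2]<245)]
    if len(p)>4:
        from scipy.optimize import least_squares
        s=least_squares(lambda q:np.hypot(p[:,1]-q[0],p[:,2]-q[1])-8,[364,224],loss='soft_l1');print(x0,len(p),s.x,np.abs(s.fun).mean())
plan([495,364,300],down(-88),5,0.6)
```

```text
catch_top [(array([334.1, 121.9,  24.7]), 0.92)]
grip []
hinge [(array([502. , 197.9,  86.9]), 0.83)]
450 77 [357.28311786 224.60977741] 0.8960214630666267
470 74 [358.00439124 224.4249258 ] 0.605574812930651
490 50 [358.67219278 224.43748812] 0.8510295371088021
510 49 [359.3817108  224.40889268] 0.7233141056531921
530 50 [360.3358643  224.14961309] 0.6231673583914271
pos [467.4 344.5 279.8] y-axis [ 0.018 -1.     0.003] z-axis [-0.001 -0.003 -1.   ] open 54.8 F [0.  0.2 0.6] t 15.15
total [27.6 19.5 20.2] rv [ 0.003  0.001 -0.017]
[[0.0056, -0.0038, -0.0041, 0.0006, 0.0003, -0.0034, 0.6], [0.0056, -0.0038, -0.0041, 0.0006, 0.0003, -0.0034, 0.6], [0.0056, -0.0038, -0.0041, 0.0006, 0.0003, -0.0034, 0.6], [0.0056, -0.0037, -0.0041, 0.0006, 0.0003, -0.0034, 0.6], [0.0056, -0.0037, -0.0041, 0.0006, 0.0003, -0.0034, 0.6]]
```

View pics/s12c.png

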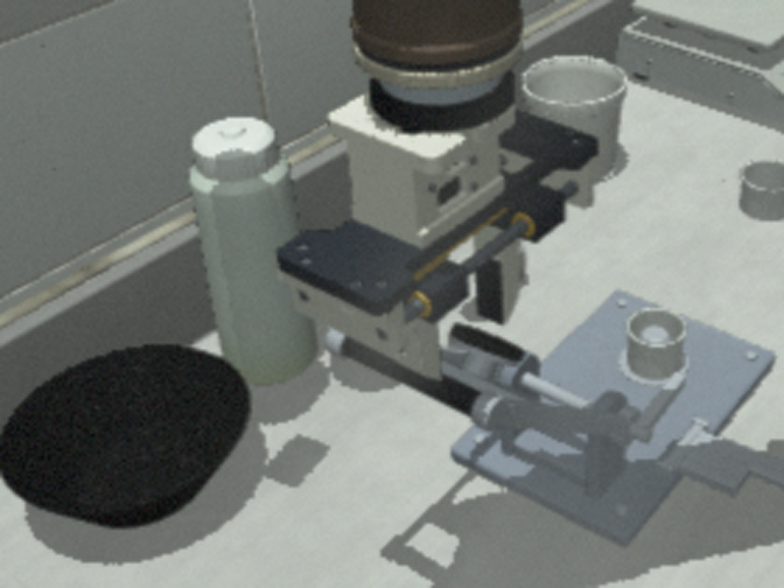

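{"op": "drive_tool", "data": {"increments": [[[0.006,-0.003,0,0.001,0,-0.004,0.4],[0.006,-0.003,0,0.001,0,-0.004,0.4],[0.006,-0.003,0,0,0,-0.004,0.4],[0.005,-0.002,0,0,0,-0.003,0.4],[0,0,0,0,0,0,0.4],[0,0,0,0,0,0,0.4]]]}}

```text
time: 15.75
eef_pos: [493.7, 352.7, 280.8]
tool_rot: [0.001, 1.0, 0.015, 0.0]
wrist_force: [-0.7, -0.0, 0.9]
opening: 36.7
```

Run:
```python
from h import *
plan([495,358.8,231],down(-88),6,0.4)
```

```text
pos [493.7 352.7 280.8] y-axis [ 0.029 -1.     0.002] z-axis [ 0.001 -0.002 -1.   ] open 36.7 F [-0.7 -0.   0.9] t 15.75
total [  1.3   6.1 -49.8] rv [ 0.002 -0.001 -0.006]
[[0.0002, -0.001, 0.0083, 0.0003, -0.0001, -0.001, 0.4], [0.0002, -0.001, 0.0083, 0.0003, -0.0001, -0.001, 0.4], [0.0002, -0.001, 0.0083, 0.0003, -0.0001, -0.001, 0.4], [0.0002, -0.001, 0.0083, 0.0003, -0.0001, -0.001, 0.4], [0.0003, -0.001, 0.0083, 0.0003, -0.0001, -0.001, 0.4], [0.0003, -0.001, 0.0083, 0.0003, -0.0001, -0.001, 0.4]]
```

{"op": "drive_tool", "data": {"increments": [[[0.001,-0.004,0.002,0.001,0,-0.003,0.4],[0,-0.002,0.006,0.001,0,-0.003,0.4],[0,0,0.008,0,0,0,0.4],[0,0,0.005,0,0,0,0.4],[0,0,0,0,0,0,0.4]]]}}

```text
time: 16.25
eef_pos: [493.6, 359.4, 257.2]
tool_rot: [0.0, 1.0, 0.018, -0.0]
wrist_force: [-0.5, 0.1, 0.3]
opening: 36.9
```

Run:
```python
from h import *
plan([495,358.8,231],down(-88),3,0.4)
```

```text
pos [493.6 359.4 257.2] y-axis [ 0.037 -0.999  0.   ] z-axis [-0.001 -0.    -1.   ] open 36.9 F [-0.5  0.1  0.3] t 16.25
total [  1.4  -0.6 -26.2] rv [0.    0.001 0.002]
[[0.0005, 0.0002, 0.0087, 0.0001, 0.0002, 0.0006, 0.4], [0.0005, 0.0002, 0.0087, 0.0001, 0.0002, 0.0006, 0.4], [0.0005, 0.0002, 0.0087, 0.0001, 0.0002, 0.0006, 0.4]]
```

{"op": "drive_tool", "data": {"increments": [[[0,0,0.007,0,0,0,0.4],[0,0,0.008,0,0,0,0.4],[0,0,0.007,0,0,0,0.4],[0,0,0.002,0,0,0,0.4],[0,0,0,0,0,0,0.4]]]}}

```text
time: 16.75
eef_pos: [493.3, 359.0, 230.6]
tool_rot: [0.0, 1.0, 0.018, -0.001]
wrist_force: [0.3, 0.3, -0.1]
opening: 36.7
```

Run:
```python
from h import *
plan([495,358.8,231],down(-88),3,0.4)
d=grab('side','s13.png');w=cloud(d)
b=d['color'][170:340,120:340,::-1]
cv2.imwrite('pics/s13c.png',cv2.resize(b,None,fx=3.5,fy=3.5,interpolation=cv2.INTER_CUBIC))
```

```text
pos [493.3 359.  230.6] y-axis [ 0.037 -0.999  0.001] z-axis [-0.001 -0.001 -1.   ] open 36.7 F [ 0.3  0.3 -0.1] t 16.75
total [ 1.7 -0.2  0.4] rv [0.001 0.001 0.002]
[[0.0006, 0.0001, -0.0001, 0.0003, 0.0004, 0.0006, 0.4], [0.0006, 0.0001, -0.0001, 0.0003, 0.0004, 0.0006, 0.4], [0.0006, 0.0001, -0.0001, 0.0003, 0.0004, 0.0006, 0.4]]
```

View pics/s13c.png

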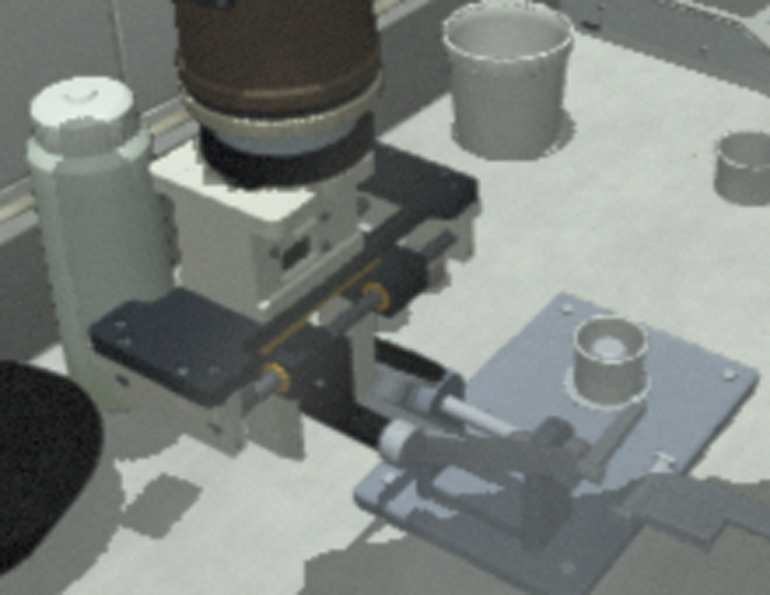

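{"op": "drive_tool", "data": {"increments": [[[0,0,0,0,0,0,0.2],[0,0,0,0,0,0,0.1],[0,0,0,0,0,0,0.1],[0,0,0,0,0,0,0.1],[0,0,0,0,0,0,0.1]]], "force": 20}}

```text
time: 17.3
eef_pos: [493.7, 359.4, 231.7]
tool_rot: [-0.0, 1.0, 0.018, -0.0]
wrist_force: [1.0, 0.0, -2.2]
opening: 15.6
```

```bash
cat >> h.py <<'E'
H=np.array([501.5,201.3,85.]);UX=np.array([-0.0366,0.9993,0])
def arc(n,dth,r=210.,dz0=6.):
    o=get_obs();p=o['eef_pos'];R=Rt(o)
    b=p+R.as_matrix()[:,2]*dz0-H;s=b@UX;z=b[2];lat=b@np.array([.9993,.0366,0])
    th=0.85-np.arctan2(s,z)
    print('th',round(th,3),'rad',round(np.hypot(s,z),1),'lat',round(lat,1),'F',o['wrist_force'].round(1),'open',round(o['opening'],1),'t',o['time'],'yax',R.as_matrix()[:,1].round(3),'zax',R.as_matrix()[:,2].round(3))
    print('rot corr',(R.inv()*down(-87.9)).as_rotvec().round(4))
    q=np.array([s,z])
    for i in range(1,n+1):
        f=0.85-(th+dth*i);t=r*np.array([np.sin(f),np.cos(f)])
        d=t-q;q=t;w=UX*d[0]+np.array([0,0,d[1]])
        print(np.round(R.inv().apply(w)/1000,4).tolist())
E
python3 -c "
from h import *
arc(10,.05)"
```

```text
th 0.006 rad 211.8 lat -2.0 F [ 1.   0.  -2.2] open 15.6 t 17.3 yax [ 0.036 -0.999 -0.   ] zax [-0.  0. -1.]
rot corr [-0.0002  0.     -0.0002]
[0.0, 0.0085, -0.0065]
[0.0, 0.0075, -0.0073]
[0.0, 0.0079, -0.0069]
[0.0, 0.0082, -0.0065]
[0.0, 0.0085, -0.0061]
[0.0, 0.0088, -0.0057]
[0.0, 0.0091, -0.0052]
[0.0, 0.0094, -0.0048]
[0.0, 0.0096, -0.0043]
[0.0, 0.0098, -0.0038]
```

{"op": "drive_tool", "data": {"increments": [[[0,0.007,-0.007,0,0,0,0.1],[0,0.0075,-0.007,0,0,0,0.1],[0,0.008,-0.007,0,0,0,0.1],[0,0.008,-0.0065,0,0,0,0.1],[0,0.0085,-0.006,0,0,0,0.1],[0,0,0,0,0,0,0.1]]], "force": 20}}

```text
time: 17.9
eef_pos: [495.2, 319.8, 268.5]
tool_rot: [-0.003, 1.0, 0.019, 0.001]
wrist_force: [1.4, 2.9, -3.3]
opening: 15.1
```

```bash
python3 -c "
from h import *
arc(10,.05,211)"
```

```text
th 0.261 rad 213.6 lat -2.0 F [ 1.4  2.9 -3.3] open 15.1 t 17.9 yax [ 0.038 -0.999 -0.005] zax [ 0.001  0.005 -1.   ]
rot corr [-0.005  -0.0017  0.001 ]
[-0.0, 0.0103, -0.0036]
[-0.0, 0.0092, -0.0052]
[-0.0, 0.0094, -0.0048]
[-0.0, 0.0096, -0.0043]
[-0.0, 0.0098, -0.0038]
[-0.0, 0.01, -0.0033]
[-0.0, 0.0102, -0.0028]
[-0.0, 0.0103, -0.0023]
[-0.0, 0.0104, -0.0018]
[-0.0, 0.0105, -0.0013]
```

{"op": "drive_tool", "data": {"increments": [[[0,0.0095,-0.0045,-0.002,0,0,0.1],[0,0.0095,-0.005,-0.001,0,0,0.1],[0,0.0095,-0.0048,-0.001,0,0,0.1],[0,0.0096,-0.0043,0,0,0,0.1],[0,0.0098,-0.0038,0,0,0,0.1],[0,0.01,-0.0033,0,0,0,0.1],[0,0.01,-0.0028,0,0,0,0.1],[0,0.01,-0.0023,0,0,0,0.1]]]}}

```text
time: 18.7
eef_pos: [498.0, 243.7, 303.7]
tool_rot: [-0.006, 1.0, 0.021, 0.003]
wrist_force: [-0.6, 3.8, 1.2]
opening: 15.7
```

```bash
python3 -c "
from h import *
arc(10,.055,211)"
```

```text
th 0.652 rad 216.9 lat -1.9 F [-0.6  3.8  1.2] open 15.7 t 18.7 yax [ 0.043 -0.999 -0.011] zax [ 0.006  0.011 -1.   ]
rot corr [-0.0111 -0.0067  0.0062]
[-0.0001, 0.0126, 0.0037]
[-0.0001, 0.0115, -0.0015]
[-0.0001, 0.0116, -0.0008]
[-0.0001, 0.0116, -0.0002]
[-0.0001, 0.0116, 0.0005]
[-0.0001, 0.0116, 0.0011]
[-0.0001, 0.0115, 0.0017]
[-0.0001, 0.0114, 0.0023]
[-0.0001, 0.0112, 0.003]
[-0.0001, 0.011, 0.0036]
```

{"op": "drive_tool", "data": {"increments": [[[0,0.011,0.002,-0.004,-0.002,0.002,0.1],[0,0.011,0.001,-0.004,-0.002,0.002,0.1],[0,0.011,0.001,-0.003,-0.002,0.002,0.1],[0,0.011,0.001,0,0,0,0.1],[0,0.011,0.001,0,0,0,0.1],[0,0.011,0.001,0,0,0,0.1],[0,0.011,0.002,0,0,0,0.1]]]}}

```text
time: 19.4
eef_pos: [500.9, 167.5, 303.0]
tool_rot: [-0.006, 1.0, 0.021, 0.005]
wrist_force: [-0.3, 4.4, 3.9]
opening: 15.3
```

```bash
python3 -c "
from h import *
arc(10,.055,211)"
```

```text
th 1.007 rad 214.7 lat -1.7 F [-0.3  4.4  3.9] open 15.3 t 19.4 yax [ 0.041 -0.999 -0.011] zax [ 0.009  0.012 -1.   ]
rot corr [-0.0112 -0.0098  0.0044]
[-0.0001, 0.0109, 0.0056]
[-0.0001, 0.0113, 0.0026]
[-0.0001, 0.0111, 0.0032]
[-0.0001, 0.0109, 0.0039]
[-0.0001, 0.0107, 0.0045]
[-0.0001, 0.0105, 0.005]
[-0.0001, 0.0102, 0.0056]
[-0.0001, 0.0098, 0.0062]
[-0.0001, 0.0095, 0.0067]
[-0.0001, 0.0091, 0.0072]
```

{"op": "drive_tool", "data": {"increments": [[[0,0.011,0.0045,-0.003,-0.003,0.001,0.1],[0,0.011,0.0035,-0.003,-0.003,0.001,0.1],[0,0.011,0.004,-0.003,-0.002,0.001,0.1],[0,0.0107,0.0045,-0.002,0,0,0.1],[0,0.0105,0.005,0,0,0,0.1],[0,0.0103,0.0055,0,0,0,0.1],[0,0.01,0.006,0,0,0,0.1]]]}}

```text
time: 20.1
eef_pos: [503.7, 84.1, 269.1]
tool_rot: [0.001, 1.0, 0.018, 0.001]
wrist_force: [1.1, 5.2, 2.2]
opening: 15.3
```

```bash
python3 -c "
from h import *
arc(10,.055,211)
d=grab('side','s14.png')
b=d['color'][150:360,120:400,::-1]
cv2.imwrite('pics/s14c.png',cv2.resize(b,None,fx=2.8,fy=2.8,interpolation=cv2.INTER_CUBIC))"
```

```text
th 1.432 rad 213.2 lat -2.1 F [1.1 5.2 2.2] open 15.3 t 20.1 yax [ 0.035 -0.999  0.002] zax [ 0.002 -0.002 -1.   ]
rot corr [ 0.0024 -0.0018 -0.0014]
[-0.0, 0.0083, 0.0085]
[-0.0, 0.0091, 0.0072]
[-0.0, 0.0087, 0.0077]
[-0.0, 0.0083, 0.0081]
[-0.0, 0.0078, 0.0086]
[-0.0, 0.0073, 0.009]
[-0.0, 0.0068, 0.0094]
[-0.0, 0.0063, 0.0097]
[-0.0, 0.0058, 0.0101]
[-0.0, 0.0052, 0.0104]
```

View pics/s14c.png

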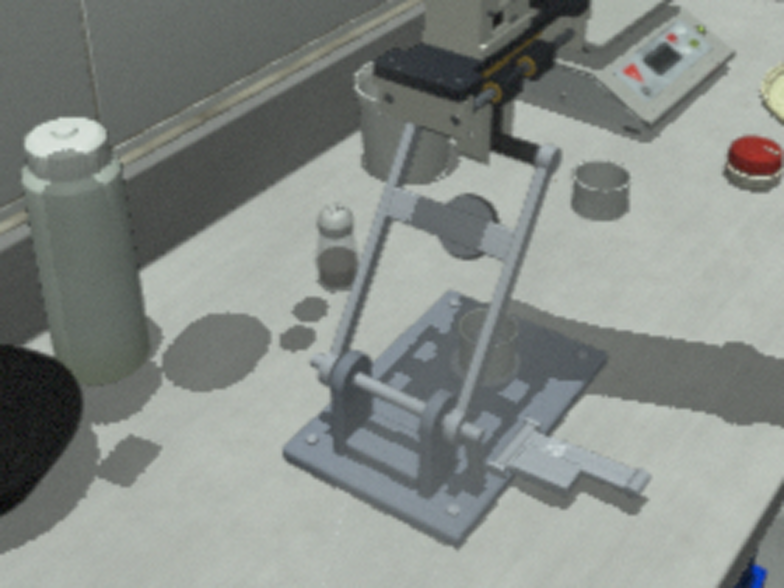

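{"op": "drive_tool", "data": {"increments": [[[0,0.0083,0.0075,0.001,-0.001,0,0.1],[0,0.0085,0.0075,0.001,0,0,0.1],[0,0.0085,0.008,0,0,0,0.1],[0,0.0081,0.0083,0,0,0,0.1],[0,0.0077,0.0087,0,0,0,0.1],[0,0.0072,0.009,0,0,0,0.1],[0,0.0067,0.0094,0,0,0,0.1]]], "force": 30}}

```text
time: 20.85
eef_pos: [505.6, 23.7, 206.2]
tool_rot: [0.0, 1.0, 0.017, 0.0]
wrist_force: [1.1, 5.7, 2.5]
opening: 15.0
```

```bash
python3 -c "
from h import *
arc(10,.05,211)"
```

```text
th 1.846 rad 211.7 lat -2.4 F [1.1 5.7 2.5] open 15.0 t 20.85 yax [ 0.035 -0.999  0.001] zax [ 0.    -0.001 -1.   ]
rot corr [ 0.0008 -0.0003 -0.0021]
[0.0, 0.0049, 0.0094]
[0.0, 0.0051, 0.0093]
[0.0, 0.0046, 0.0095]
[0.0, 0.0041, 0.0097]
[0.0, 0.0036, 0.0099]
[0.0, 0.0031, 0.0101]
[0.0, 0.0026, 0.0102]
[0.0, 0.0021, 0.0103]
[0.0, 0.0016, 0.0104]
[-0.0, 0.001, 0.0105]
```

{"op": "drive_tool", "data": {"increments": [[[0,0.005,0.009,0,0,0,0.1],[0,0.005,0.0093,0,0,0,0.1],[0,0.0046,0.0095,0,0,0,0.1],[0,0.004,0.0095,0,0,0,0.1],[0,0.0035,0.0095,0,0,0,0.1],[0,0.003,0.0095,0,0,0,0.1],[0,0.002,0.008,0,0,0,0.1]]], "force": 40}}

```text
time: 21.55
eef_pos: [506.2, -4.0, 136.0]
tool_rot: [-0.001, 1.0, 0.019, -0.0]
wrist_force: [0.8, 6.5, 5.8]
opening: 14.9
```

```bash
python3 -c "
from h import *
arc(8,.03,211)
d=grab('side','s15.png')
b=d['color'][150:360,120:400,::-1]
cv2.imwrite('pics/s15c.png',cv2.resize(b,None,fx=2.8,fy=2.8,interpolation=cv2.INTER_CUBIC))"
```

```text
th 2.205 rad 210.2 lat -2.8 F [0.8 6.5 5.8] open 14.9 t 21.55 yax [ 0.037 -0.999 -0.002] zax [-0.     0.002 -1.   ]
rot corr [-0.0015  0.0001  0.0008]
[-0.0, 0.0021, 0.006]
[-0.0, 0.0011, 0.0062]
[-0.0, 0.0009, 0.0063]
[-0.0, 0.0007, 0.0063]
[-0.0, 0.0005, 0.0063]
[0.0, 0.0003, 0.0063]
[0.0, 0.0001, 0.0063]
[0.0, -0.0, 0.0063]
```

View pics/s15c.png

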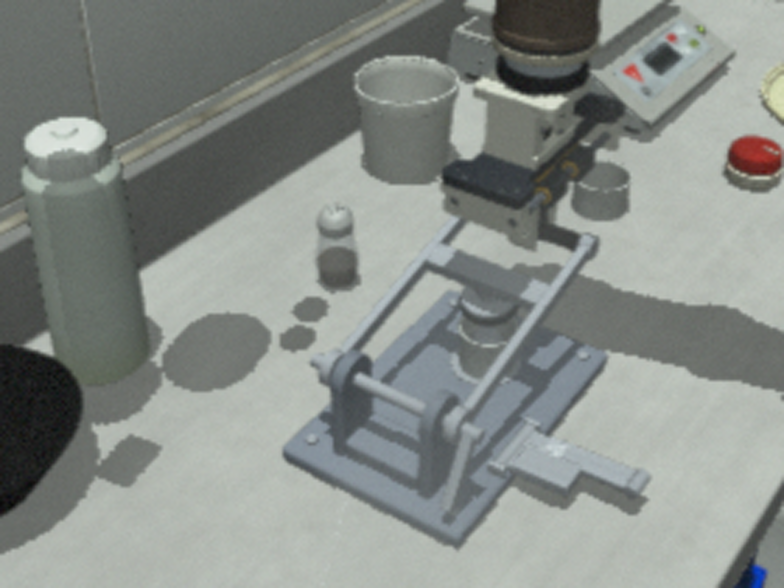

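{"op": "drive_tool", "data": {"increments": [[[0,0.001,0.006,0,0,0,0.1],[0,0.001,0.0062,0,0,0,0.1],[0,0.0009,0.0063,0,0,0,0.1],[0,0.0007,0.0063,0,0,0,0.1],[0,0.0005,0.005,0,0,0,0.1],[0,0,0.004,0,0,0,0.1]]], "force": 50}}

```text
time: 22.2
eef_pos: [506.5, -8.4, 98.2]
tool_rot: [-0.001, 1.0, 0.02, 0.0]
wrist_force: [-0.8, 3.5, 9.4]
opening: 14.5
```

```bash
python3 -c "
from h import *
arc(5,.015,211)
d=grab('side','s16.png');w=cloud(d)
b=d['color'][200:340,220:360,::-1]
cv2.imwrite('pics/s16c.png',cv2.resize(b,None,fx=4,fy=4,interpolation=cv2.INTER_CUBIC))
for n in ['grip','small_ring_mid','hinge','catch_top']: print(n,[(np.round(r['at'],1),r['confidence']) for r in viewer.mark_of('side',n)])"
```

```text
th 2.386 rad 209.8 lat -2.7 F [-0.8  3.5  9.4] open 14.5 t 22.2 yax [ 0.041 -0.999 -0.002] zax [ 0.     0.002 -1.   ]
rot corr [-0.0019 -0.0004  0.0042]
[-0.0, 0.0013, 0.0031]
[-0.0, 0.0, 0.0032]
[-0.0, -0.0, 0.0032]
[-0.0, -0.0001, 0.0032]
[-0.0, -0.0001, 0.0032]
grip [(array([509.9,  -3.4,  91.9]), 0.58), (array([331.4, 120.8,  24. ]), 0.43)]
small_ring_mid [(array([504.3,  62.7,  37.5]), 0.53)]
hinge [(array([502.6, 200.6,  87.4]), 0.63)]
catch_top [(array([329.5, 119.3,  24.1]), 0.78)]
```

View pics/s16c.png

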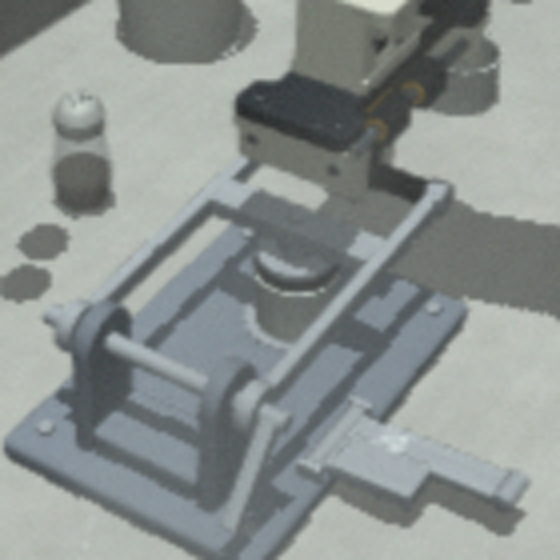

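{"op": "drive_tool", "data": {"increments": [[[0,0,0.004,0,0,0,0.1],[0,0,0.004,0,0,0,0.1],[0,0,0.003,0,0,0,0.1],[0,0,0.001,0,0,0,0.1]]], "force": 60}}

```text
time: 22.85
eef_pos: [506.5, -8.5, 86.8]
tool_rot: [-0.001, 1.0, 0.022, 0.001]
wrist_force: [-3.5, 5.2, 15.7]
opening: 14.8
```

```bash
python3 -c "
from h import *
arc(3,.015,211)
d=grab('side','s17.png');w=cloud(d)
b=d['color'][200:340,220:360,::-1]
cv2.imwrite('pics/s17c.png',cv2.resize(b,None,fx=4,fy=4,interpolation=cv2.INTER_CUBIC))
for n in ['grip','small_ring_mid','hinge','catch_top']: print(n,[(np.round(r['at'],1),r['confidence']) for r in viewer.mark_of('side',n)])
for k in range(3): o=get_obs();viewer.grab_frame('side');print(o['eef_pos'].round(1),o['wrist_force'].round(1))"
```

```text
th 2.441 rad 209.8 lat -2.7 F [-3.5  5.2 15.7] open 14.8 t 22.85 yax [ 0.043 -0.999 -0.002] zax [ 0.002  0.002 -1.   ]
rot corr [-0.0017 -0.0018  0.0065]
[-0.0, 0.0011, 0.0032]
[-0.0, -0.0001, 0.0032]
[-0.0, -0.0002, 0.0032]
grip [(array([512. ,  -5.2,  79.6]), 0.65)]
small_ring_mid [(array([505.7,  62.6,  38.3]), 0.55)]
hinge [(array([498.2, 201.3,  88.5]), 0.84), (array([334.5, 121.8,  24.2]), 0.54)]
catch_top [(array([331.2, 120.9,  23.8]), 0.81)]
[506.5  -8.5  87. ] [-2.6  5.  16.1]
[506.5  -8.5  87. ] [-2.6  4.5 14.9]
[506.5  -8.4  87. ] [-2.2  5.7 14.5]
```

View pics/s17c.png

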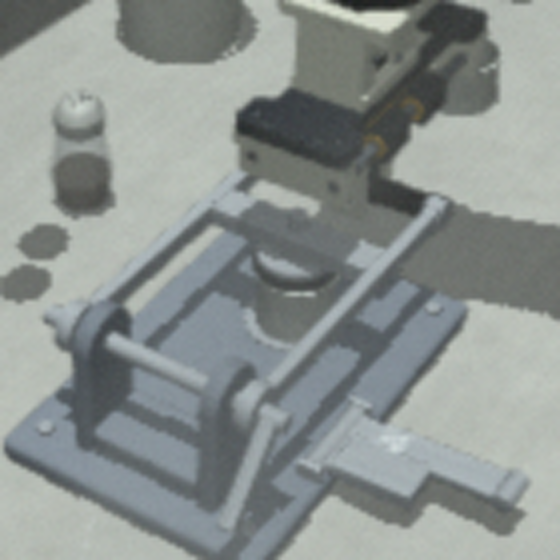

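{"op": "drive_tool", "data": {"increments": [[[0,0,0,0,0,0,0.1],[0,0,0,0,0,0,0.1],[0,0,0,0,0,0,0.1],[0,0,0,0,0,0,0.1],[0,0,0,0,0,0,0.1]]], "force": 60}}

```text
time: 23.75
eef_pos: [506.5, -8.5, 88.3]
tool_rot: [-0.001, 1.0, 0.023, 0.002]
wrist_force: [-1.3, 4.0, 14.3]
opening: 14.2
```

```bash
python3 -c "
from h import *
from scipy.optimize import least_squares
d=grab('side');w=cloud(d)
for x0 in (455,465,475,485):
    p=w[(abs(w[...,0]-x0)<6)&(abs(w[...,1]+9)<20)&(w[...,2]>62)&(w[...,2]<105)]
    s=least_squares(lambda q:np.hypot(p[:,1]-q[0],p[:,2]-q[1])-8,[-9,82],loss='soft_l1');print(x0,len(p),s.x.round(1),np.abs(s.fun).mean().round(2))
for n in ['large_ring_mid','timer','shaker']: print(n,[(np.round(r['at'],0),r['confidence']) for r in viewer.mark_of('side',n)][:2])
o=get_obs();print(o['eef_pos'].round(1),o['wrist_force'].round(1),o['opening'],o['time'])"
```

```text
455 28 [-3.8 85.5] 2.92
465 28 [-10.7  83.5] 1.23
475 28 [-10.3  83.8] 1.16
485 30 [-10.4  83.7] 1.14
large_ring_mid [(array([ 558., -246.,   21.]), 0.65)]
timer [(array([ 447., -399.,    3.]), 0.56)]
shaker [(array([702.,  28.,  -2.]), 0.94)]
[506.5  -8.5  88.3] [-2.8  4.3 14. ] 14.508954992254628 23.95
```

{"op": "drive_tool", "data": {"increments": [[[0,0,0.002,0,0,0,0.1],[0,0,0.002,0,0,0,0.1]]], "force": 60}}

```text
time: 24.15
eef_pos: [506.5, -8.4, 85.0]
tool_rot: [-0.001, 1.0, 0.024, 0.002]
wrist_force: [-3.3, 4.5, 17.3]
opening: 14.2
```

```bash
python3 -c "
from h import *
o=get_obs();print(o['eef_pos'].round(1),o['wrist_force'].round(1),o['time'])
job.close_job()
o=get_obs();print(o['eef_pos'].round(1),o['wrist_force'].round(1),o['time'])"
```

```text
[506.5  -8.4  85. ] [-3.3  4.5 17.3] 24.15
the job is handed in; nothing more can be done
the job is handed in; nothing more can be done
```

I finished all three steps in order and handed the job in at 24.15 s, with the gripper still holding the handle down. The job gives no verdict, so this rests on my own measurements.

- **Ring:** The small ring went over the post onto the base plate and was let go. Its centre measured 38–39 mm above the table, 39 mm being seated. It was within about 5 mm of the post, which is close to what the cameras can resolve.
- **Catch:** I flipped the safety catch outward while the handle was still up. It now lies flat, with its top measured at about 24 mm above the table.
- **Handle:** I pulled the handle over its arc. In the last camera fit the bar was at 83.7 mm, which puts the handle at about 2.43 rad. I then pressed about 3 mm further, and the upward force on the wrist was 17 N, against about 6 N before the pad reached the ring. The force on the pad itself could not be measured.
- **Bystanders:** The larger ring, the timer and the salt shaker read within a few millimetres of where they started.

**Disagreements:**
- The network's position for the post varied by about 5 mm between pictures, so I averaged it with a fit of the plate's outline.
- A circle fit of the seated ring was poor, because the post was in the fit too. I relied on the picture and the network there.
- While the handle was held, the arm crept up about 1.3 mm over 0.9 s; the final push was meant to leave margin for that.

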